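# Tip the guest soaps into the bin and put the tray on the rack

### The arm

A 6-joint arm with a two-finger parallel gripper is mounted at the origin on the work surface. World frame = base frame: x ahead of the robot, y to its left, z up, the work surface at z = 0. Lengths are in m, angles in degrees, forces in N, time in s.
With the tool pointing down it reaches from about 0.35 to 0.875 m from the base axis. Payload 4.2 kg.
Tool frame: the origin (TCP) lies midway between the tips of the shut fingers; the grasp point (between the pads) lies 19 mm behind it; z points along the fingers, y is the line along which they close (so a half turn about z gives the same grasp; the last joint's range is limited). The gripper opens to 87 mm and grips with 3 to 60 N. Pads are 19 mm wide; open, the fingers measure 117 mm over their backs; the gripper's body (75 mm by 190 mm) begins 51 mm behind the grasp point.
Start: joints at [-58.006, 22.042, 0.453, 0, -68.411, -14.817], TCP at [0.185, -0.597, 0.223] pointing down, gripper open.
Joint ranges: [-179.83, 179.83], [-69.29, 118.12], [-61.27, 80.66], [-181.25, 117.63], [-171.15, -9.14], [-177.46, 177.46]. Speed limits (degrees/s): [159.86, 159.86, 180, 180, 180, 180].

### API

Orientations are given as a 3x3 rotation matrix whose columns are the frame's x, y, z axes.
In Python, from station import * gives the robot as it stands.
- The arm moves only by the tool move_arm, never from a script. Its argument "targets" is text: rows parted by semicolons, each of 4 numbers parted by spaces: the shift along the world's x, y, z in units of 25 mm (1.0 is 25 mm), then the turn about the world's z in units of 5 degrees (1.0 is 5 degrees). In form: tx ty tz spin; .... A call has 1 to 10 rows; each row shifts and turns the commanded pose from where the row before left it; what a row does not reach is not made up. A row lasts 1/12 s, in which the tool goes at most 41.7 mm and 7.16 degrees, less where a joint would pass 70% of its speed; a pose out of reach is approached as far as the arm can. A call is refused whole if a number of a shift passes 1 or a number of a turn 1, either way. A call with a gripper value outside its range is refused whole. "gripper" is the finger opening in mm, from 0 to 87, set as the call begins (left out, the last holds). The fingers move at their own pace and stop on an object; the grip force is fixed at half the most. Time passes only in rows, so rows that do not move let the fingers close. It gives the time, the measured TCP pose, the force, the opening and the grip force at its end, in the units of the state.
- sense(): the state, without advancing time (a new reading comes with each control period).
- capture(name): name is "side" or "top" or "wrist"; returns a dict with "image" (384x512x3 uint8, blue, green, red), "fx", "fy", "cx", "cy" (pixels), "D" ([k1, k2, p1, p2, k3] as OpenCV has them; the pictures are not rectified), "world_from_camera" (4x4, takes a point from camera to world coordinates); the wrist camera has in their place "hand_eye" (4x4, takes a point from camera to tool coordinates, whose origin is the TCP and whose axes are the flange's). Camera axes: x right, y up, looking along -z (the intrinsics and any distortion apply to the point x, -y, -z); pixel columns grow to the right and rows downward; lengths in m; the calibration is good to about 2 mm. A picture is of the moment at which its call begins: read the wrist's pose just before it. There is no depth.
- finish_job(): hands the job in; it is judged then, once.
The state is a dict: "time_s": time; "joints": joint angles; "joint_velocities": joint speeds; "effort": joint torques, N m; "tcp_pos": TCP position; "ee_rot": TCP orientation; "wrist_force": force on the tool from outside, world axes, zero at the start; "moment": the same for the moment, N m; "gripper_width": opening from 0.0 (shut) to 1.0 (fully open); "gripper_force": force on a finger pad.
Only numpy, scipy, OpenCV 4.12 (cv2) and the standard library are available. Lean on these libraries where they do the work, as an engineer would, in place of code of your own. Each camera call takes 0.05 s, during which the arm holds its last target. There are 200 camera calls.

### The job

Pick up the soap tray by its handle with the three wrapped soaps on it, and, holding it low over the blue bin, tip it so that all three slide off its open side into the bin, without touching the soaps with the gripper, dropping them from a height or shoving the bin. Then set the empty tray down flat and upright inside the rim of the rack's upper shelf and let go, leaving all the other toiletries where they are.

Things in the scene. Friction and masses are not known exactly. Their poses are not given: they have to be found in the camera images.
- tray: Dark wooden tray, 166 (x) by 126 mm (y), loose, 0.20-0.30 kg, flat on the table at first with the soaps on it. Origin: centre of its underside; z up. Floor 6 mm thick. Walls 6 mm thick, 28 mm high over the underside, at both x ends and the -y side; the +y side is open.
- tray_handle (a point): Centre of the tray's aluminium handle bar, 100 mm above the middle of its underside; axes as the tray's. The bar runs along the tray's x above its middle: 16 mm thick (y), 20 mm tall (z), 154 mm clear between two end posts 22 mm wide.
- tray_lip (a point): Middle of the tray's open edge, on the upper face of the floor: 63 mm towards the tray's +y, 6 mm above its underside; axes as the tray's.
- basket: Open square bin of blue ceramic, 210 x 210 mm outside, 90 mm high, walls and floor 6 mm thick, empty at first. Origin: centre of its underside; sides along its x and y, z up. Loose, 0.7 kg.
- rack: White plastic two-tier rack, 240 mm (its x) by 200 mm (its y), fixed to the table. Origin: centre of its foot; z up. Lower shelf 25 mm and upper shelf 140 mm above the table; the upper shelf has a rim 5 mm thick all round, rising 15 mm above it (to 155 mm); inside the rim it is 230 x 190 mm, empty and open above.
- rack_top (a point): Centre of the upper shelf's upper face, 140 mm above the table; axes as the rack's.
- soap_green: Wrapped green bar of soap with a pale paper band, 40 x 60 x 24 mm (its x, y, z), 0.07 to 0.12 kg. Origin: centre of its underside. Starts lying on the tray, its 60 mm side along the tray's y. The slippery wrapper slides on the tray once that is tipped by about 20 to 26 degrees.
- soap_green_center (a point): Centre of the green soap; axes as the soap's.
- soap_yellow: Wrapped yellow bar of soap with a pale paper band, 40 x 60 x 24 mm (its x, y, z), 0.07 to 0.12 kg. Origin: centre of its underside. Starts lying on the tray, its 60 mm side along the tray's y. The slippery wrapper slides on the tray once that is tipped by about 20 to 26 degrees.
- soap_yellow_center (a point): Centre of the yellow soap; axes as the soap's.
- soap_pink: Wrapped pink bar of soap with a pale paper band, 40 x 60 x 24 mm (its x, y, z), 0.07 to 0.12 kg. Origin: centre of its underside. Starts lying on the tray, its 60 mm side along the tray's y. The slippery wrapper slides on the tray once that is tipped by about 20 to 26 degrees.
- soap_pink_center (a point): Centre of the pink soap; axes as the soap's.
- hairbrush: Bamboo hairbrush, 195 mm long, 60 mm wide, on the rack's lower shelf; loose; to be left alone. Origin: centre of its underside.
- deodorant: Capped deodorant stick, 50 x 30 mm, 85 mm tall, standing on the rack's lower shelf; loose; to be left alone. Origin: centre of its underside.
- ring_dish: White ceramic ring dish, 90 mm across, 22 mm high, near the robot; loose; to be left alone. Origin: centre of its underside.
- tin: Flat aluminium tin with a closed hinged flap, 97 x 67 mm, 33 mm high, beyond the task's things; loose; to be left alone. Origin: centre of its underside.
- tumbler: Green glass tumbler, 74 mm across, 100 mm high, beyond the task's things; loose; to be left alone. Origin: centre of its underside.
- lotion: White lotion bottle, 60 mm across, 160 mm high, at the back; loose; to be left alone. Origin: centre of its underside.
- cream_jar: Amber cream jar, 64 mm across, 50 mm high, near the robot; loose; to be left alone. Origin: centre of its underside.

How it is judged (in metres and radians):
On the way, in this order (a step that is already met when the one before it is completed fails the run):
1. the tray is lifted by its handle with all three soaps on it (height (world z) of tray above 0.04 m and contact force between the fingers and tray above 1 N and x of soap_green_center in the frame of tray between -0.085 and 0.085 m and y of soap_green_center in the frame of tray between -0.066 and 0.066 m and z of soap_green_center in the frame of tray between 0 and 0.06 m and x of soap_yellow_center in the frame of tray between -0.085 and 0.085 m and y of soap_yellow_center in the frame of tray between -0.066 and 0.066 m and z of soap_yellow_center in the frame of tray between 0 and 0.06 m and x of soap_pink_center in the frame of tray between -0.085 and 0.085 m and y of soap_pink_center in the frame of tray between -0.066 and 0.066 m and z of soap_pink_center in the frame of tray between 0 and 0.06 m), for 0.2 s.
2. the held tray is tipped by more than 17 degrees over the bin (contact force between the fingers and tray above 1 N and angle between tray's own z axis and vertical above 0.3 rad and horizontal distance between tray_lip and basket below 0.14 m), for 0.1 s.
3. all three soaps lie in the bin while the tray is still held (contact force between the fingers and tray above 1 N and x of soap_green_center in the frame of basket between -0.099 and 0.099 m and y of soap_green_center in the frame of basket between -0.099 and 0.099 m and z of soap_green_center in the frame of basket between 0 and 0.085 m and x of soap_yellow_center in the frame of basket between -0.099 and 0.099 m and y of soap_yellow_center in the frame of basket between -0.099 and 0.099 m and z of soap_yellow_center in the frame of basket between 0 and 0.085 m and x of soap_pink_center in the frame of basket between -0.099 and 0.099 m and y of soap_pink_center in the frame of basket between -0.099 and 0.099 m and z of soap_pink_center in the frame of basket between 0 and 0.085 m), for 0.2 s.
At the end, for the whole second after the job is handed in: All three soaps lie inside the bin (their centres between its walls and below its rim) at rest, the bin stands upright, and the tray stands released, flat (within 3 degrees) and upright on the rack's upper shelf inside the rim, at rest (x of soap_green_center in the frame of basket between -0.099 and 0.099 m and y of soap_green_center in the frame of basket between -0.099 and 0.099 m and z of soap_green_center in the frame of basket between 0 and 0.085 m and x of soap_yellow_center in the frame of basket between -0.099 and 0.099 m and y of soap_yellow_center in the frame of basket between -0.099 and 0.099 m and z of soap_yellow_center in the frame of basket between 0 and 0.085 m and x of soap_pink_center in the frame of basket between -0.099 and 0.099 m and y of soap_pink_center in the frame of basket between -0.099 and 0.099 m and z of soap_pink_center in the frame of basket between 0 and 0.085 m and x of tray in the frame of rack_top between -0.07 and 0.07 m and y of tray in the frame of rack_top between -0.06 and 0.06 m and z of tray in the frame of rack_top between -0.006 and 0.006 m and angle between each of tray, basket's own z axis and vertical below 0.06 rad and linear speed of tray below 0.02 m/s and linear speed of each of soap_green, soap_yellow, soap_pink below 0.03 m/s); the robot touches nothing.
It fails at once if one of the other toiletries is displaced by more than 30 mm (distance of any of hairbrush, deodorant, ring_dish, tin, tumbler, lotion, cream_jar from where it was at the start of the episode above 0.03 m).
It fails at once if the basket is shoved by more than 40 mm (distance of basket from where it was at the start of the episode above 0.04 m).
It fails at once if the gripper touches a soap (contact force between the fingers and soap_green above 0.5 N or contact force between the fingers and soap_yellow above 0.5 N or contact force between the fingers and soap_pink above 0.5 N).
It fails at once if a soap is dropped from a height (falls faster than 2.2 m/s) (linear speed of any of soap_green, soap_yellow, soap_pink above 2.2 m/s).
It also fails if it takes over 64 s, if anything falls off the work surface, if the arm or the gripper's body presses on something with over 40 N, if the wrist force passes 120 N, or if a joint passes its speed limit or range.

## Working session

There is one attempt and no reset: what is moved stays moved. The work goes in short steps, Python scripts to look and compute and a tool call to move; the robot and the scene stay as the last step left them, time stands still between calls to the robot, and variables do not carry over. Pictures are saved under pics/ and viewed, at most 10 in all, crops included, and the job is handed in when it is done.

Besides the shell and the picture viewer there is one more tool, called after "Call:" in YAML: its name, and indented under it one key for each argument. move_arm: Moves the arm, as the interface text tells. Its arguments: {"type":"object","properties":{"targets":{"type":"string"},"gripper":{"type":"number"}},"required":["targets"]}

```bash
mkdir -p pics && cat > h.py <<'E'
from station import *
import numpy as np, cv2
def shot(n):
    s=sense(); c=capture(n); K=np.array([[c['fx'],0,c['cx']],[0,c['fy'],c['cy']],[0,0,1.]]); D=np.array(c['D'],float)
    if n=='wrist':
        T=np.eye(4);T[:3,:3]=s['ee_rot'];T[:3,3]=s['tcp_pos'];W=T@np.array(c['hand_eye'])
    else: W=np.array(c['world_from_camera'])
    return c['image'],K,D,W
def cast(px,cam,z):
    _,K,D,W=cam
    u=cv2.undistortPoints(np.array(px,float).reshape(-1,1,2),K,D).reshape(-1,2)
    d=np.c_[u[:,0],-u[:,1],-np.ones(len(u))]@W[:3,:3].T
    o=W[:3,3]; t=(z-o[2])/d[:,2]
    return o+d*t[:,None]
E
python3 - <<'E'
from h import *
for n in ('side','top','wrist'):
    c=shot(n); cv2.imwrite(f'pics/{n}0.png',c[0]); print(n,np.round(c[3],3).tolist())
s=sense();print(s['tcp_pos'],np.round(s['ee_rot'],3),s['wrist_force'],s['time_s'])
E
```

```text
side [[-0.759, 0.334, -0.559, 0.069], [-0.651, -0.383, 0.655, 0.642], [0.004, 0.861, 0.508, 0.565], [0.0, 0.0, 0.0, 1.0]]
top [[0.026, 0.986, -0.166, 0.411], [-1.0, 0.023, -0.018, -0.002], [-0.014, 0.166, 0.986, 1.207], [0.0, 0.0, 0.0, 1.0]]
wrist [[-0.296, -0.911, -0.289, 0.105], [0.955, -0.281, -0.091, -0.621], [0.002, -0.303, 0.953, 0.383], [0.0, 0.0, 0.0, 1.0]]
[ 0.18444521 -0.5966892   0.22171097] [[-0.955 -0.295 -0.001]
 [-0.295  0.955  0.002]
 [ 0.     0.002 -1.   ]] [0.26698436 0.60789934 0.14000106] 0.15
```

View pics/top0.png

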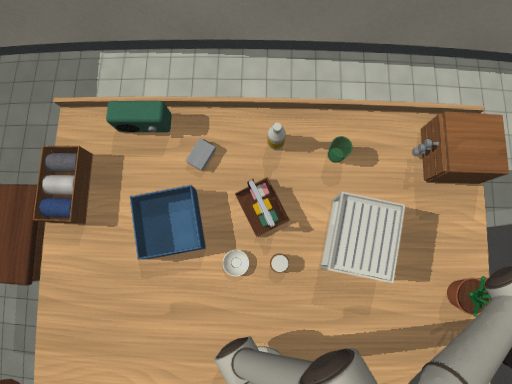

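View pics/side0.png

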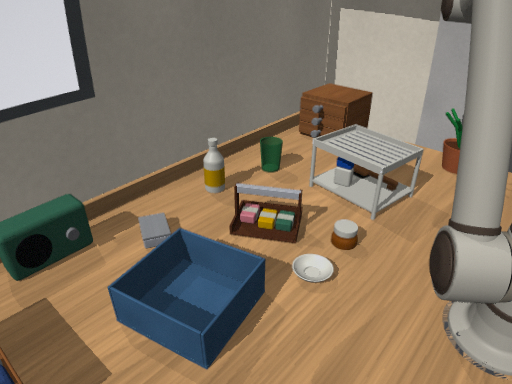

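```bash
python3 - <<'E'
from h import *
t=cv2.imread('pics/top0.png');s=cv2.imread('pics/side0.png')
f=lambda im,x,y,w,h,W,H:cv2.resize(im[y:y+h,x:x+w],(W,H),interpolation=cv2.INTER_CUBIC)
a=f(t,222,170,80,80,400,400);b=f(s,220,175,90,72,400,320);b=cv2.copyMakeBorder(b,0,80,0,0,0)
cv2.imwrite('pics/crop1.png',np.hstack([a,b]))
c=shot('top')
# bin top rim: blue mask
hsv=cv2.cvtColor(c[0],cv2.COLOR_BGR2HSV)
m=cv2.inRange(hsv,(98,90,20),(118,255,255)); m[:,:110]=0; m[:,230:]=0
n,l,st,ce=cv2.connectedComponentsWithStats(m); i=1+st[1:,4].argmax(); print(st[i])
cn=max(cv2.findContours((l==i).astype(np.uint8),0,1)[0],key=cv2.contourArea)
h=cv2.convexHull(cn); P=cast(h.reshape(-1,2),c,.09)[:,:2]
r=cv2.minAreaRect(P.astype(np.float32)*1000);print('bin',r)
print(cv2.approxPolyDP(h,5,True).reshape(-1,2).tolist())
m=cv2.inRange(hsv,(0,0,130),(179,60,255));m[:,:315]=0;m[:,412:]=0;m[:185]=0;m[290:]=0
m=cv2.morphologyEx(m,cv2.MORPH_CLOSE,np.ones((9,9)))
cn=max(cv2.findContours(m,0,1)[0],key=cv2.contourArea);h=cv2.convexHull(cn);print(cv2.approxPolyDP(h,5,True).reshape(-1,2).tolist())
print('rackhull',cv2.minAreaRect((cast(h.reshape(-1,2),c,.155)[:,:2]*1000).astype(np.float32)))
m=cv2.inRange(hsv,(100,0,120),(140,70,255));m[:,:240]=0;m[:,285:]=0;m[:175]=0;m[235:]=0
cn=max(cv2.findContours(m,0,1)[0],key=cv2.contourArea)
print('handle',cv2.minAreaRect(cn),cv2.minAreaRect((cast(cn.reshape(-1,2),c,.11)[:,:2]*1000).astype(np.float32)))
print([(x, cast([x],c,0)[0].round(3).tolist()) for x in [(236,262),(280,263)]])
E
```

```text
[ 130  186   75   73 4255]
bin ((500.80078125, 317.10809326171875), (209.3443603515625, 220.54681396484375), 12.023406028747559)
[[191, 186], [204, 247], [138, 258], [130, 197]]
[[341, 192], [404, 205], [392, 282], [320, 267], [332, 200]]
rackhull ((468.1656188964844, -299.53900146484375), (225.25607299804688, 241.22198486328125), 79.5467758178711)
handle ((261.48046875, 202.77015686035156), (48.30008316040039, 4.897436618804932), 62.52556610107422) ((568.448974609375, 10.802932739257812), (154.667724609375, 15.69992733001709), 28.735719680786133)
[((236, 262), [0.377, 0.094, 0.0]), ((280, 263), [0.378, -0.057, 0.0])]
```

View pics/crop1.png

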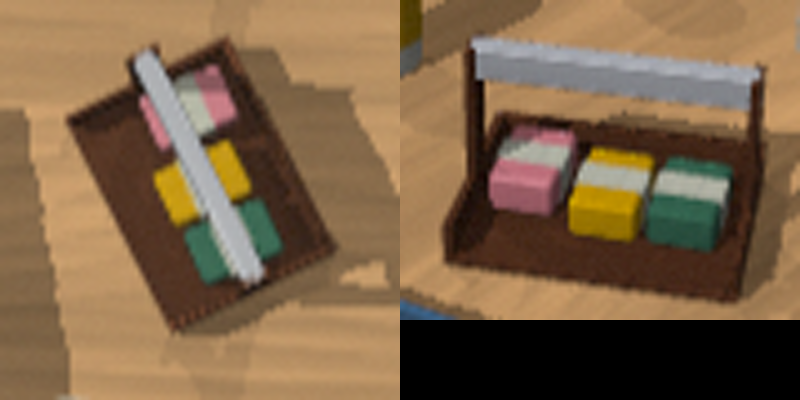

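Call:
move_arm:
  targets: "0.6 1 0 0.1;0.6 1 0 0.1;0.6 1 0 0.1;0.6 1 0 0.1;0.6 1 0 0.1;0.6 1 0 0.1;0.6 1 0 0.1;0.6 1 0 0.1;0.6 1 0 0.1;0.6 1 0 0.1"
  gripper: 87

```text
time_s: 1.03
tcp_pos: [0.335, -0.3457, 0.2225]
ee_rot: [[-0.926, -0.378, 0.0], [-0.378, 0.926, 0.0], [-0.0, 0.0, -1.0]]
wrist_force: [0.1, -0.2, 0.6]
gripper_width: 1.003
gripper_force: 0.0
```

Call:
move_arm:
  targets: "0.6 1 0 0.1;0.6 1 0 0.1;0.6 1 0 0.1;0.6 1 0 0.1;0.6 1 0 0.1;0.6 1 0 0.1;0.6 1 0 0.1;0.6 1 0 0.1;0.6 1 0 0.1;0.6 1 0 0.1"

```text
time_s: 1.87
tcp_pos: [0.485, -0.0957, 0.2226]
ee_rot: [[-0.889, -0.457, 0.0], [-0.457, 0.889, 0.0], [-0.0, 0.0, -1.0]]
wrist_force: [0.8, -1.1, 0.4]
gripper_width: 1.002
gripper_force: 0.0
```

Call:
move_arm:
  targets: "0.8 1 0 0.1;0.8 1 0 0.1;0.8 1 0 0.1;0.8 1 0 0.1;0.1 0.3 0 0;0 0 0 0;0 0 0 0"

```text
time_s: 2.45
tcp_pos: [0.5665, 0.0104, 0.222]
ee_rot: [[-0.873, -0.488, -0.001], [-0.488, 0.873, -0.0], [0.001, 0.0, -1.0]]
wrist_force: [0.1, -0.1, 0.3]
gripper_width: 1.0
gripper_force: 0.0
```

```bash
python3 - <<'E'
from h import *
c=shot('wrist');cv2.imwrite('pics/w1.png',c[0]);s=sense();print(s['tcp_pos'],np.round(s['ee_rot'],3).tolist(),s['wrist_force'],s['joints'],s['time_s'])
E
```

```text
[0.56629465 0.00981661 0.22231585] [[-0.873, -0.487, -0.001], [-0.487, 0.873, -0.0], [0.001, 0.0, -1.0]] [-0.58161455  0.06522892  0.32152092] [ 1.73784668e+01  1.63882719e+01 -7.93869742e+00 -5.41541886e-03
 -6.57382516e+01 -7.82153967e+01] 2.5
```

View pics/w1.png

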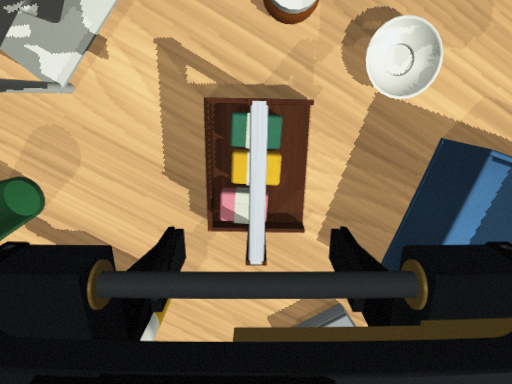

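```bash
python3 - <<'E'
from h import *
c=shot('wrist')
hsv=cv2.cvtColor(c[0],cv2.COLOR_BGR2HSV)
m=cv2.inRange(c[0],(140,140,140),(255,255,255));m[:,:247]=0;m[:,270]=0;m[:,270:]=0;m[:95]=0;m[268:]=0
P=cast(cv2.findNonZero(m).reshape(-1,2),c,.11)[:,:2]*1000
print(cv2.minAreaRect(P.astype(np.float32)))
e=cast([(259,101),(257,263)],c,.11);print(e,e.mean(0))
E
```

```text
((566.4896240234375, 10.877506256103516), (161.81954956054688, 19.23879623413086), 28.63175392150879)
[[ 0.49504727 -0.02712972  0.11      ]
 [ 0.6360968   0.04967836  0.11      ]] [0.56557204 0.01127432 0.11      ]
```

Call:
move_arm:
  targets: "0 0 -1 0;0 0 -1 0;0 0 -1 0;0 0 -1 0;0 0 -0.5 -0.1;0 0 -0.4 0;0 0 0 0"

```text
time_s: 3.13
tcp_pos: [0.5654, 0.0092, 0.0984]
ee_rot: [[-0.878, -0.479, -0.004], [-0.479, 0.878, -0.001], [0.004, 0.001, -1.0]]
wrist_force: [-0.6, 0.2, 0.6]
gripper_width: 0.998
gripper_force: 0.0
```

Call:
move_arm:
  targets: "0 0 0 0;0 0 0 0;0 0 0 0;0 0 0 0;0 0 0 0;0 0 0 0;0 0 0 0;0 0 0 0"
  gripper: 0

```text
time_s: 3.8
tcp_pos: [0.5671, 0.0105, 0.1001]
ee_rot: [[-0.877, -0.48, 0.0], [-0.48, 0.877, 0.0], [-0.0, -0.0, -1.0]]
wrist_force: [-0.3, -0.1, -0.1]
gripper_width: 0.479
gripper_force: 0.0
```

Call:
move_arm:
  targets: "0 0 0 0;0 0 0 0;0 0 0 0;0 0 0 0;0 0 0 0;0 0 0 0;0 0 0 0;0 0 0 0;0 0 0 0"

```text
time_s: 4.55
tcp_pos: [0.5669, 0.0105, 0.0999]
ee_rot: [[-0.877, -0.48, -0.0], [-0.48, 0.877, 0.0], [0.0, 0.0, -1.0]]
wrist_force: [-1.3, 1.3, -0.4]
gripper_width: 0.18
gripper_force: 30.0
```

Call:
move_arm:
  targets: "0 0 0.1 0;0 0 0.2 0;0 0 0.3 0;0 0 0.4 0;0 0 0.5 0;0 0 0.6 0;0 0 0.6 0;0 0 0.6 0;0 0 0.6 0;0 0 0.5 0"

```text
time_s: 5.38
tcp_pos: [0.5672, 0.0103, 0.2121]
ee_rot: [[-0.877, -0.48, 0.002], [-0.48, 0.877, 0.0], [-0.002, -0.001, -1.0]]
wrist_force: [0.6, 0.1, -5.8]
gripper_width: 0.183
gripper_force: 30.0
```

Call:
move_arm:
  targets: "0 0 0.4 0;0 0 0.2 0;0 0 0.1 0;0 0 0 0;0 0 0 0;0 0 0 0"

```text
time_s: 5.88
tcp_pos: [0.5665, 0.0103, 0.2265]
ee_rot: [[-0.877, -0.48, -0.002], [-0.48, 0.877, -0.0], [0.002, 0.001, -1.0]]
wrist_force: [0.6, 0.1, -6.1]
gripper_width: 0.182
gripper_force: 30.0
```

```bash
python3 - <<'E'
from h import *
a=shot('side')[0];b=shot('wrist')[0];cv2.imwrite('pics/l1.png',np.hstack([cv2.resize(a[60:300,130:430],(400,320)),cv2.resize(b[60:300,130:430],(400,320))]))
s=sense();print(s['tcp_pos'],s['wrist_force'],s['moment'],s['gripper_width'])
E
```

```text
[0.56671504 0.01033139 0.22670372] [ 0.39706544  0.46503865 -5.93848127] [-0.0065631   0.04702162 -0.01952731] 0.17850110120787738
```

View pics/l1.png

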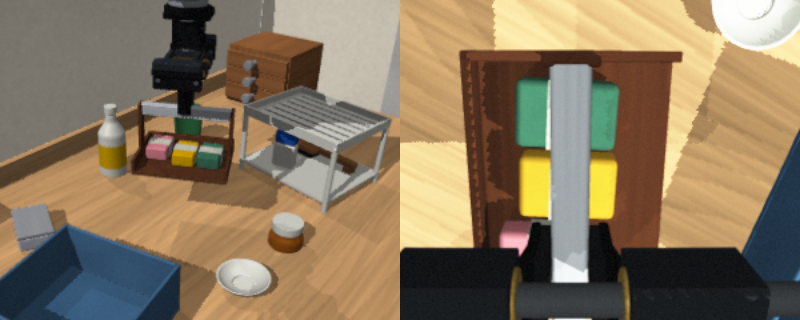

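```bash
python3 - <<'E'
from h import *
t=shot('top');s=shot('side')
print(cast([(191,186),(130,197),(138,258),(204,247)],t,.09).round(4).tolist())
print(cast([(183,232),(265,262),(114,292)],s,.09).round(4).tolist())
E
```

```text
[[0.6204, 0.2432, 0.09], [0.5789, 0.4456, 0.09], [0.3813, 0.4029, 0.09], [0.4237, 0.1902, 0.09]]
[[0.6011, 0.2507, 0.09], [0.41, 0.2107, 0.09], [0.5563, 0.4465, 0.09]]
```

```bash
python3 - <<'E'
from h import *
for n in('side','wrist','top'):
    c=shot(n);hsv=cv2.cvtColor(c[0],cv2.COLOR_BGR2HSV)
    m=cv2.inRange(hsv,(98,90,20),(118,255,255))
    cn=max(cv2.findContours(m,0,1)[0],key=cv2.contourArea);h=cv2.approxPolyDP(cv2.convexHull(cn),4,True).reshape(-1,2)
    print(n,h.tolist());print(cast(h,c,.09)[:,:2].round(3).tolist())
    print(cast(h,c,0)[:,:2].round(3).tolist())
E
```

```text
side [[178, 229], [264, 259], [263, 292], [206, 368], [119, 321], [108, 289]]
[[0.617, 0.251], [0.417, 0.205], [0.363, 0.274], [0.328, 0.442], [0.494, 0.477], [0.571, 0.45]]
[[0.721, 0.177], [0.483, 0.123], [0.418, 0.204], [0.377, 0.404], [0.574, 0.446], [0.666, 0.414]]
wrist [[511, 154], [511, 243], [477, 269], [402, 270], [386, 250], [439, 137]]
[[0.414, 0.227], [0.491, 0.3], [0.536, 0.287], [0.579, 0.208], [0.567, 0.176], [0.438, 0.149]]
[[0.39, 0.304], [0.49, 0.4], [0.548, 0.383], [0.605, 0.28], [0.589, 0.238], [0.421, 0.202]]
top [[144, 194], [163, 222], [167, 253], [138, 258], [130, 197]]
[[0.59, 0.399], [0.5, 0.328], [0.401, 0.309], [0.381, 0.403], [0.579, 0.446]]
[[0.605, 0.431], [0.507, 0.355], [0.4, 0.334], [0.379, 0.436], [0.592, 0.482]]
```

Call:
move_arm:
  targets: "0 0.2 0 -0.1;-0.1 0.4 0 -0.2;-0.1 0.6 0 -0.2;-0.2 0.8 0 -0.2;-0.2 0.8 0 -0.2;-0.2 0.8 0 -0.2;-0.2 0.8 0 -0.2;-0.2 0.8 0 -0.3;-0.2 0.8 0 -0.3;-0.2 0.8 0 -0.3"

```text
time_s: 7.07
tcp_pos: [0.5267, 0.1818, 0.2277]
ee_rot: [[-0.953, -0.302, 0.0], [-0.302, 0.953, 0.0], [-0.0, 0.0, -1.0]]
wrist_force: [-1.1, 0.5, -4.6]
gripper_width: 0.176
gripper_force: 30.0
```

Call:
move_arm:
  targets: "-0.2 0.8 0 -0.3;-0.2 0.8 0 -0.3;-0.2 0.8 0 -0.3;-0.1 0.6 0 -0.2;-0.1 0.4 0 -0.2;0 0.2 0 0;0 0.2 0 0;0 0 0 0;0 0 0 0;0 0 0 0"

```text
time_s: 7.9
tcp_pos: [0.5072, 0.2748, 0.2275]
ee_rot: [[-0.981, -0.193, -0.0], [-0.193, 0.981, -0.0], [0.0, -0.0, -1.0]]
wrist_force: [0.6, 0.5, -5.3]
gripper_width: 0.178
gripper_force: 30.0
```

```bash
python3 - <<'E'
from h import *
a=shot('side')[0];b=shot('wrist')[0];cv2.imwrite('pics/o1.png',np.hstack([cv2.resize(a[110:380,60:360],(400,360)),cv2.resize(b,(400,300))[:300].copy() if 0 else cv2.copyMakeBorder(cv2.resize(b,(400,300)),0,60,0,0,0)]))
s=sense();print(s['tcp_pos'],s['wrist_force'],s['moment'],s['gripper_width'],s['joints'],s['time_s'])
E
```

```text
[0.50720188 0.27475639 0.2275953 ] [-0.91663263  0.30747024 -5.22707292] [-0.02753726 -0.07046136  0.06469144] 0.17897963884522755 [ 4.45287488e+01  1.71611903e+01 -6.05850506e+00  2.13616637e-03
 -6.67906353e+01 -1.23398069e+02] 8.0
```

View pics/o1.png

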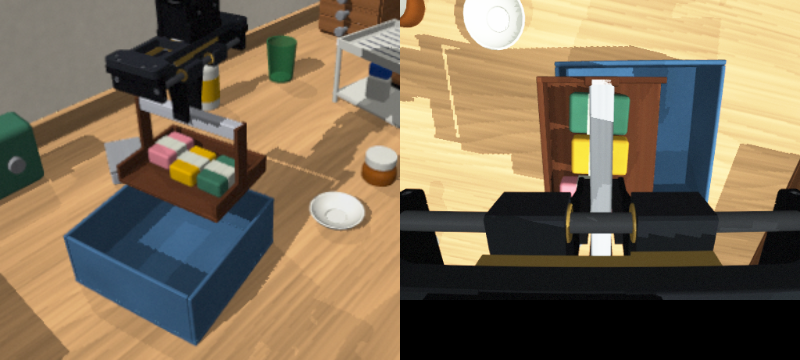

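```bash
python3 - <<'E'
from h import *
c=shot('wrist');cv2.imwrite('pics/wz.png',cv2.resize(c[0][60:260,160:440],(784,560)))
m=cv2.inRange(cv2.cvtColor(c[0],cv2.COLOR_BGR2HSV),(98,90,20),(118,255,255))
cn=max(cv2.findContours(m,0,1)[0],key=cv2.contourArea);h=cv2.approxPolyDP(cv2.convexHull(cn),3,True).reshape(-1,2)
P=cast(h,c,.09)[:,:2];print(h.tolist(),P.round(3).tolist())
a=np.radians(12);X=np.array([np.cos(a),np.sin(a)]);Y=np.array([-X[1],X[0]]);print('in bin axes from tcp',[(round((p-[.5072,.2748])@X,4),round((p-[.5072,.2748])@Y,4)) for p in P])
E
```

```text
[[393, 258], [324, 245], [199, 97], [198, 80], [416, 77]] [[0.565, 0.444], [0.564, 0.363], [0.436, 0.205], [0.42, 0.202], [0.377, 0.403]]
in bin axes from tcp [(np.float64(0.0921), np.float64(0.1538)), (np.float64(0.074), np.float64(0.074)), (np.float64(-0.0846), np.float64(-0.0534)), (np.float64(-0.1), np.float64(-0.0533)), (np.float64(-0.1008), np.float64(0.1528))]
```

View pics/wz.png

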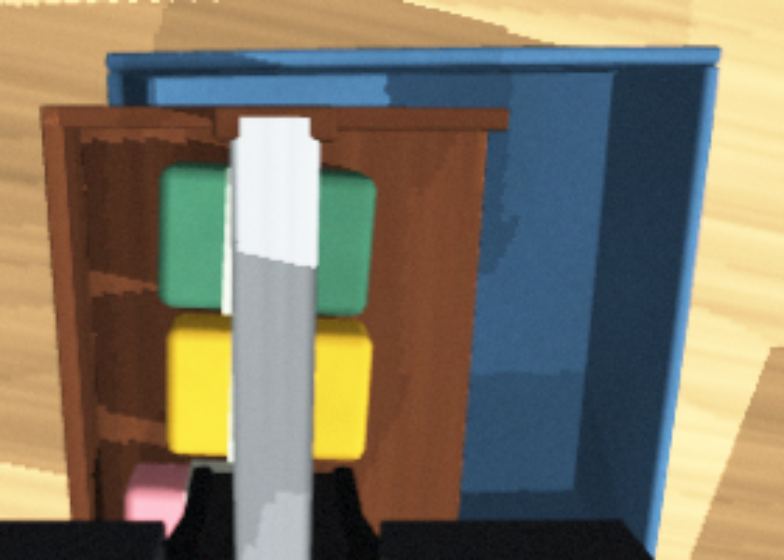

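Call:
move_arm:
  targets: "0.1 0 -0.1 0.1;0.1 0 -0.2 0.1;0 0 -0.3 0;0 0 -0.3 0;0 0 -0.2 0;0 0 -0.1 0;0 0 0 0;0 0 0 0"

```text
time_s: 8.72
tcp_pos: [0.5122, 0.2754, 0.1974]
ee_rot: [[-0.977, -0.211, 0.0], [-0.211, 0.977, -0.0], [0.0, -0.0, -1.0]]
wrist_force: [0.2, 0.1, -5.0]
gripper_width: 0.181
gripper_force: 30.0
```

Call:
move_arm:
  targets: "0 0 -0.1 0;0 0 -0.1 0;0 0 -0.1 0;0 0 -0.1 0;0 0 0 0"

```text
time_s: 9.13
tcp_pos: [0.5125, 0.2762, 0.1895]
ee_rot: [[-0.977, -0.212, 0.002], [-0.212, 0.977, 0.001], [-0.003, 0.001, -1.0]]
wrist_force: [-4.1, 1.4, 2.4]
gripper_width: 0.18
gripper_force: 30.0
```

Call:
move_arm:
  targets: "0 0.1 -0.1 0;0 0.1 -0.1 0;-0.1 0.1 -0.1 0;0 0 0 0"

```text
time_s: 9.47
tcp_pos: [0.5119, 0.2851, 0.184]
ee_rot: [[-0.977, -0.213, 0.008], [-0.213, 0.977, 0.004], [-0.009, 0.002, -1.0]]
wrist_force: [-2.2, 2.7, 7.4]
gripper_width: 0.185
gripper_force: 31.0
```

```bash
python3 - <<'E'
from h import *
a=shot('side')[0];b=shot('wrist')[0];cv2.imwrite('pics/t1.png',np.hstack([cv2.resize(a[110:380,60:360],(400,360)),cv2.copyMakeBorder(cv2.resize(b,(400,300)),0,60,0,0,0)]))
s=sense();print(s['tcp_pos'],s['wrist_force'],s['moment'],s['gripper_width'])
E
```

```text
[0.51196028 0.28485858 0.18417518] [-2.44964044  2.06061312  8.32736076] [ 0.25255924  0.4854039  -0.11672226] 0.18450223918435443
```

View pics/t1.png

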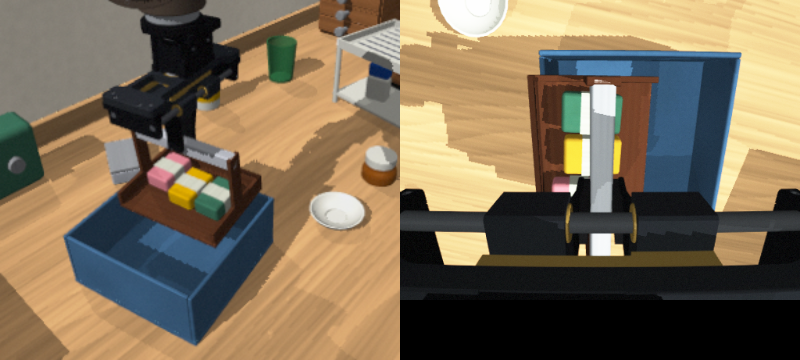

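Call:
move_arm:
  targets: "0 0.1 -0.1 0;0 0.1 -0.1 0;-0.1 0.1 -0.1 0;0 0 0 0"

```text
time_s: 9.9
tcp_pos: [0.5102, 0.2936, 0.1775]
ee_rot: [[-0.977, -0.214, 0.01], [-0.214, 0.977, 0.006], [-0.012, 0.004, -1.0]]
wrist_force: [-2.8, 2.8, 10.6]
gripper_width: 0.187
gripper_force: 32.3
```

```bash
python3 - <<'E'
from h import *
c=shot('wrist');a=shot('side')[0];cv2.imwrite('pics/t2.png',a);cv2.imwrite('pics/t2w.png',c[0])
m=cv2.inRange(cv2.cvtColor(c[0],cv2.COLOR_BGR2HSV),(98,90,20),(118,255,255))
cn=max(cv2.findContours(m,0,1)[0],key=cv2.contourArea);h=cv2.approxPolyDP(cv2.convexHull(cn),3,True).reshape(-1,2)
print(cast(h,c,.09)[:,:2].round(3).tolist())
s=sense();print(s['tcp_pos'],s['wrist_force'],s['moment'],s['gripper_width'])
E
```

```text
[[0.42, 0.203], [0.377, 0.403], [0.547, 0.44], [0.549, 0.345], [0.442, 0.207]]
[0.51025689 0.29340344 0.17768377] [-2.18464482  2.95047269 10.76669868] [ 0.53196791  0.44877152 -0.0379911 ] 0.1919344256438143
```

```bash
python3 - <<'E'
import cv2,numpy as np
a=cv2.imread('pics/t2.png');b=cv2.imread('pics/t2w.png')
cv2.imwrite('pics/t2c.png',np.hstack([cv2.resize(a[170:320,110:270],(427,400),interpolation=2),cv2.resize(b[60:260,190:370],(360,400),interpolation=2)]))
E
```

```text
(no output)
```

View pics/t2c.png

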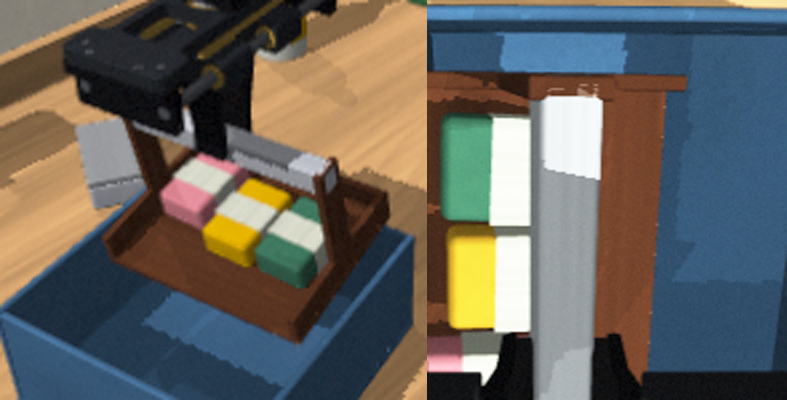

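Call:
move_arm:
  targets: "0 0.1 -0.1 0;0 0.1 -0.1 0;-0.1 0.1 -0.1 0;0 0.1 -0.1 0;0 0 0 0"

```text
time_s: 10.42
tcp_pos: [0.5081, 0.3045, 0.1681]
ee_rot: [[-0.977, -0.214, 0.011], [-0.214, 0.977, 0.008], [-0.013, 0.005, -1.0]]
wrist_force: [-2.6, 3.9, 12.6]
gripper_width: 0.209
gripper_force: 35.1
```

```bash
cat > chk.py <<'E'
from h import *
c=shot('wrist');d=shot('side')
def col(im,n):
    hsv=cv2.cvtColor(im,cv2.COLOR_BGR2HSV);o=[]
    for k,lo,hi in(('g',(70,80,40),(88,255,255)),('y',(22,190,120),(30,255,255)),('p',(165,60,120),(179,255,255))):
        m=cv2.inRange(hsv,lo,hi)
        if n=='side': m[:200]=0; m[:,:100]=0; m[:,280:]=0
        nn,l,st,ce=cv2.connectedComponentsWithStats(m)
        if nn>1:i=1+st[1:,4].argmax();o.append((k,ce[i].round().astype(int).tolist(),int(st[i,4])))
    return o
print('wrist',col(c[0],'w'),'side',col(d[0],'side'))
m=cv2.inRange(cv2.cvtColor(c[0],cv2.COLOR_BGR2HSV),(98,90,20),(118,255,255))
cn=max(cv2.findContours(m,0,1)[0],key=cv2.contourArea);h=cv2.approxPolyDP(cv2.convexHull(cn),3,True).reshape(-1,2)
print('bin',cast(h,c,.09)[:,:2].round(3).tolist())
s=sense();print(s['tcp_pos'],s['wrist_force'].round(1),s['moment'].round(2),s['gripper_width'],s['ee_rot'][:,2].round(3),s['time_s'])
E
python3 chk.py
```

```text
wrist [('g', [196, 143], 1483), ('y', [193, 196], 397), ('p', [183, 242], 169)] side [('g', [217, 271], 264), ('y', [196, 263], 215), ('p', [179, 248], 207)]
bin [[0.42, 0.202], [0.377, 0.403], [0.534, 0.437], [0.55, 0.353], [0.442, 0.207]]
[0.50817782 0.30430539 0.16832061] [-2.9  5.4 11.3] [ 0.8   0.62 -0.07] 0.20638817520398503 [ 0.012  0.008 -1.   ] 10.5167
```

Call:
move_arm:
  targets: "0 0.1 -0.1 0;0 0.1 -0.1 0;-0.1 0.1 -0.1 0;0 0.1 -0.1 0;0 0 0 0;0 0 0 0"

```text
time_s: 11.02
tcp_pos: [0.5057, 0.315, 0.1578]
ee_rot: [[-0.977, -0.214, 0.011], [-0.214, 0.977, 0.009], [-0.013, 0.007, -1.0]]
wrist_force: [-1.2, 7.8, 9.4]
gripper_width: 0.213
gripper_force: 36.0
```

```bash
python3 chk.py
```

```text
wrist [('g', [202, 143], 1633), ('y', [200, 197], 455), ('p', [190, 242], 187)] side [('g', [212, 285], 244), ('y', [190, 277], 203), ('p', [173, 261], 193)]
bin [[0.42, 0.203], [0.377, 0.403], [0.521, 0.435], [0.542, 0.36], [0.442, 0.207]]
[0.50567456 0.31498584 0.15784927] [-2.5  7.3 10. ] [ 1.42  0.46 -0.03] 0.21180141091197907 [ 0.012  0.009 -1.   ] 11.1167
```

Call:
move_arm:
  targets: "0 0.1 -0.1 0;0 0 -0.1 0;0 0.1 -0.1 0;0 0 0 0;0 0 0 0;0 0 0 0"

```text
time_s: 11.62
tcp_pos: [0.5047, 0.321, 0.1502]
ee_rot: [[-0.977, -0.214, 0.01], [-0.214, 0.977, 0.011], [-0.012, 0.009, -1.0]]
wrist_force: [-5.9, 10.0, 10.7]
gripper_width: 0.211
gripper_force: 36.4
```

```bash
python3 chk.py
```

```text
wrist [('g', [309, 138], 451), ('y', [306, 183], 272), ('p', [300, 227], 292)] side [('g', [206, 298], 219), ('y', [186, 290], 176), ('p', [166, 279], 177)]
bin [[0.42, 0.202], [0.397, 0.304], [0.377, 0.404], [0.515, 0.434], [0.537, 0.364], [0.442, 0.207]]
[0.50472864 0.3209902  0.1502046 ] [-5.4  9.8 10.3] [ 2.33  1.52 -0.04] 0.21148715419741812 [ 0.01   0.011 -1.   ] 11.7167
```

Call:
move_arm:
  targets: "0 0 0 0;0 0 0 0;0 0 0 0;0 0 0 0;0 0 0 0;0 0 0 0"

```text
time_s: 12.22
tcp_pos: [0.5047, 0.3209, 0.1502]
ee_rot: [[-0.977, -0.214, 0.01], [-0.214, 0.977, 0.011], [-0.012, 0.009, -1.0]]
wrist_force: [-5.8, 9.0, 10.3]
gripper_width: 0.213
gripper_force: 36.3
```

```bash
python3 chk.py; python3 - <<'E'
import sys;sys.path.insert(0,'.')
from h import *
c=shot('wrist')
for k,p in (('g',(309,138)),('y',(306,183)),('p',(300,227))):print(k,cast([p],c,.04)[0][:2].round(3))
E
```

```text
wrist [('g', [309, 138], 453), ('y', [307, 183], 269), ('p', [300, 227], 291)] side [('g', [206, 298], 219), ('y', [186, 290], 177), ('p', [166, 279], 177)]
bin [[0.42, 0.202], [0.398, 0.304], [0.377, 0.404], [0.515, 0.434], [0.537, 0.364], [0.442, 0.207]]
[0.50474858 0.32094523 0.15020978] [-6.1  8.7 10.8] [ 2.33  1.61 -0.05] 0.21519369197039126 [ 0.01   0.011 -1.   ] 12.3167
g [0.448 0.358]
y [0.49  0.367]
p [0.535 0.373]
```

```bash
python3 - <<'E'
from h import *
a=shot('side')[0];b=shot('wrist')[0]
cv2.imwrite('pics/t3.png',np.hstack([cv2.resize(a[190:350,110:270],(440,440),interpolation=2),cv2.resize(b[60:280,180:360],(360,440),interpolation=2)]))
E
```

```text
(no output)
```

View pics/t3.png

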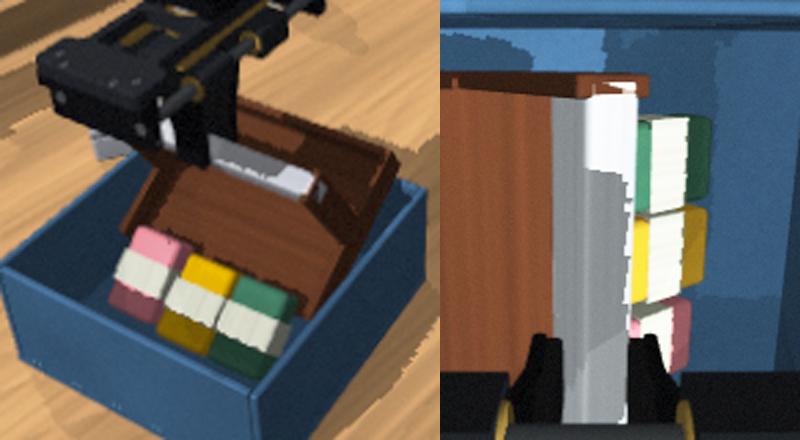

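Call:
move_arm:
  targets: "0.04 -0.2 0.14 0;0.04 -0.2 0.14 0;0.04 -0.2 0.14 0;0.04 -0.2 0.14 0;0.04 -0.2 0.14 0;0.04 -0.2 0.14 0;0 0 0 0"

```text
time_s: 13.05
tcp_pos: [0.5115, 0.2901, 0.1712]
ee_rot: [[-0.977, -0.213, 0.011], [-0.213, 0.977, 0.012], [-0.014, 0.009, -1.0]]
wrist_force: [-3.1, 9.1, 7.9]
gripper_width: 0.192
gripper_force: 28.5
```

```bash
python3 chk.py
```

```text
wrist [('g', [304, 139], 1283), ('y', [300, 185], 886), ('p', [299, 228], 759)] side [('g', [206, 296], 282), ('y', [185, 287], 217), ('p', [165, 278], 231)]
bin [[0.538, 0.422], [0.545, 0.352], [0.447, 0.191], [0.424, 0.186], [0.38, 0.387]]
[0.51143479 0.29051307 0.17085292] [-2.8  8.6  7.2] [ 2.62  0.87 -0.05] 0.18989598386185122 [ 0.011  0.012 -1.   ] 13.15
```

Call:
move_arm:
  targets: "0 0 0.1 0;0 0 0.2 0;0 0 0.2 0;0 0 0.2 0;0 0 0 0"

```text
time_s: 13.57
tcp_pos: [0.5085, 0.2852, 0.1844]
ee_rot: [[-0.978, -0.211, 0.001], [-0.211, 0.978, 0.0], [-0.001, 0.0, -1.0]]
wrist_force: [0.5, -0.5, -3.3]
gripper_width: 0.187
gripper_force: 28.0
```

```bash
python3 chk.py
```

```text
wrist [('g', [306, 138], 607), ('y', [306, 178], 429), ('p', [301, 230], 539)] side [('g', [206, 310], 275), ('y', [187, 300], 132), ('p', [169, 275], 180)]
bin [[0.424, 0.186], [0.38, 0.387], [0.54, 0.422], [0.548, 0.348], [0.442, 0.19]]
[0.50805136 0.28503094 0.18338071] [ 0.7  0.8 -2.7] [ 0.09  0.02 -0.  ] 0.18623117864790714 [-0. -0. -1.] 13.6667
```

Call:
move_arm:
  targets: "0 0 0.2 0;0 0 0.3 0;0 0 0.3 0;0 0 0.3 0;0 0 0.2 0;0 0 0 0;0 0 0 0"

```text
time_s: 14.25
tcp_pos: [0.5082, 0.2856, 0.2166]
ee_rot: [[-0.978, -0.211, 0.001], [-0.211, 0.978, 0.001], [-0.001, 0.001, -1.0]]
wrist_force: [-0.7, 0.3, -3.1]
gripper_width: 0.184
gripper_force: 28.0
```

```bash
python3 chk.py
```

```text
wrist [('g', [302, 135], 436), ('y', [301, 172], 405), ('p', [296, 211], 155)] side [('g', [206, 310], 272), ('y', [187, 299], 118), ('p', [169, 288], 130)]
bin [[0.549, 0.424], [0.573, 0.342], [0.442, 0.19], [0.424, 0.186], [0.38, 0.387]]
[0.5077789  0.28523409 0.21567361] [-0.1 -0.5 -3.3] [0.07 0.03 0.  ] 0.18579503933759295 [-0.001 -0.    -1.   ] 14.35
```

Call:
move_arm:
  targets: "0 0 0.3 0;0 0 0.6 0;0 0 0.6 0;0 0 0.6 0;0 0 0.6 0;0 0 0.6 0;0 0 0.3 0;0 0 0 0"

```text
time_s: 15.02
tcp_pos: [0.5089, 0.2859, 0.3083]
ee_rot: [[-0.977, -0.211, 0.003], [-0.211, 0.977, 0.003], [-0.004, 0.002, -1.0]]
wrist_force: [0.3, 0.3, -2.6]
gripper_width: 0.187
gripper_force: 28.1
```

```bash
python3 chk.py && python3 - <<'E'
from h import *
d=shot('side');print('z=.03',cast([(206,310),(187,299),(169,288)],d,.03)[:,:2].round(3).tolist())
c=shot('wrist')
# white handle bar in wrist image and tray brown extents
m=cv2.inRange(c[0],(140,140,140),(255,255,255));m[:,:225]=0;m[:,290:]=0;m[:90]=0;m[262:]=0
r=np.where(m[120:240].any(1))[0];print('bar cols at rows',[ (y,np.where(m[y])[0][[0,-1]].tolist()) for y in (130,160,190,220) if m[y].any()])
h=cv2.cvtColor(c[0],cv2.COLOR_BGR2HSV);b=cv2.inRange(h,(0,100,20),(16,255,140));b[:70]=0;b[260:]=0
print([(y,np.where(b[y])[0][[0,-1]].tolist()) for y in (110,130,160,190,220) if b[y].any()])
E
```

```text
wrist [('g', [297, 130], 18), ('y', [297, 158], 36)] side [('g', [206, 310], 277), ('y', [187, 300], 133), ('p', [169, 288], 131)]
bin [[0.424, 0.186], [0.38, 0.388], [0.581, 0.431], [0.598, 0.358], [0.443, 0.19]]
[0.50774817 0.2853244  0.30550932] [-1.1  0.8 -3. ] [ 0.06  0.03 -0.04] 0.1834166359747239 [-0.001 -0.    -1.   ] 15.1167
z=.03 [[0.45, 0.332], [0.497, 0.337], [0.546, 0.341]]
bar cols at rows [(130, [244, 273]), (160, [245, 270]), (190, [245, 270]), (220, [246, 269])]
[(110, [143, 296]), (130, [145, 295]), (160, [148, 294]), (190, [152, 475]), (220, [156, 511])]
```

```bash
python3 - <<'E'
from h import *
c=shot('top');print(cast([(341,192),(404,205),(392,282),(327,270)],c,.155).round(3).tolist())
g=cv2.cvtColor(c[0],cv2.COLOR_BGR2HSV);m=cv2.inRange(g,(0,0,130),(179,60,255));m[:,:315]=0;m[:,412:]=0;m[:185]=0;m[290:]=0
m=cv2.morphologyEx(m,cv2.MORPH_CLOSE,np.ones((9,9)));cn=max(cv2.findContours(m,0,1)[0],key=cv2.contourArea);h=cv2.convexHull(cn);print(cv2.approxPolyDP(h,3,True).reshape(-1,2).tolist())
s=shot('side');g=cv2.cvtColor(s[0],cv2.COLOR_BGR2HSV);m=cv2.inRange(g,(0,0,120),(179,50,255));m[:,:305]=0;m[:,425:]=0;m[:120]=0;m[215:]=0
cn=max(cv2.findContours(m,0,1)[0],key=cv2.contourArea);h=cv2.approxPolyDP(cv2.convexHull(cn),3,True).reshape(-1,2);print(h.tolist(),cast(h,s,.155)[:,:2].round(3).tolist())
E
```

```text
[[0.6, -0.233, 0.155], [0.564, -0.429, 0.155], [0.332, -0.385, 0.155], [0.364, -0.189, 0.155]]
[[341, 192], [404, 205], [392, 282], [320, 267], [332, 200]]
[[424, 120], [424, 146], [410, 190], [375, 214], [309, 185], [314, 138], [369, 120]] [[0.407, -0.626], [0.331, -0.4], [0.269, -0.125], [0.288, 0.018], [0.453, 0.006], [0.595, -0.235], [0.545, -0.49]]
```

Call:
move_arm:
  targets: "-0.06 -0.3 0 -0.1;-0.06 -0.6 0 -0.2;-0.06 -0.9 0 -0.2;-0.06 -0.9 0 -0.2;-0.06 -0.9 0 -0.2;-0.06 -0.9 0 -0.2;-0.06 -0.9 0 -0.2;-0.06 -0.9 0 -0.2;-0.06 -0.9 0 -0.2;-0.06 -0.9 0 -0.2"

```text
time_s: 16.15
tcp_pos: [0.4921, 0.0806, 0.3062]
ee_rot: [[-0.999, -0.045, -0.0], [-0.045, 0.999, -0.0], [0.0, -0.0, -1.0]]
wrist_force: [0.3, 0.3, -3.8]
gripper_width: 0.183
gripper_force: 28.5
```

Call:
move_arm:
  targets: "-0.06 -0.9 0 -0.2;-0.06 -0.9 0 -0.2;-0.06 -0.9 0 -0.2;-0.06 -0.9 0 -0.2;-0.06 -0.9 0 -0.2;-0.06 -0.9 0 -0.2;-0.06 -0.9 0 -0.2;-0.06 -0.9 0 -0.2;-0.06 -0.9 0 -0.2;-0.06 -0.9 0 -0.2"

```text
time_s: 16.98
tcp_pos: [0.4766, -0.144, 0.3062]
ee_rot: [[-0.992, 0.13, -0.0], [0.13, 0.992, -0.0], [0.0, -0.0, -1.0]]
wrist_force: [0.5, -0.5, -2.7]
gripper_width: 0.183
gripper_force: 28.5
```

Call:
move_arm:
  targets: "-0.06 -0.9 0 -0.2;-0.06 -0.9 0 -0.2;-0.06 -0.9 0 -0.2;-0.06 -0.9 0 0;-0.06 -0.9 0 0;-0.06 -0.9 0 0;0 -0.4 0 0;0 -0.2 0 0;0 0 0 0;0 0 0 0"

```text
time_s: 17.82
tcp_pos: [0.4686, -0.2918, 0.3059]
ee_rot: [[-0.984, 0.18, -0.0], [0.18, 0.984, 0.001], [0.0, 0.0, -1.0]]
wrist_force: [-0.2, -0.4, -2.6]
gripper_width: 0.181
gripper_force: 28.5
```

```bash
cat > chk2.py <<'E'
from h import *
s=sense();print(s['tcp_pos'].round(4),s['ee_rot'][:,1].round(3),s['wrist_force'].round(1),s['moment'].round(2),round(s['gripper_width'],3),s['time_s'])
c=shot('wrist');h=cv2.cvtColor(c[0],cv2.COLOR_BGR2HSV);b=cv2.inRange(h,(0,100,20),(16,255,140));b[:70]=0;b[260:]=0
print([(y,np.where(b[y])[0][[0,-1]].tolist()) for y in (90,110,130,160,190,220) if b[y].any()])
s=shot('side');g=cv2.cvtColor(s[0],cv2.COLOR_BGR2HSV);m=cv2.inRange(g,(0,100,15),(16,255,130));m[:,:300]=0;m[:,430:]=0;m[:60]=0;m[190:]=0
for cn in sorted(cv2.findContours(m,0,1)[0],key=cv2.contourArea)[-3:]:print(cv2.approxPolyDP(cv2.convexHull(cn),3,True).reshape(-1,2).tolist())
E
python3 chk2.py
```

```text
[ 0.4686 -0.2918  0.3059] [0.18  0.984 0.   ] [-0.2 -0.4 -2.6] [ 0.   -0.05  0.04] 0.181 17.8167
[(90, [0, 10]), (110, [148, 301]), (130, [150, 300]), (160, [153, 299]), (190, [157, 298]), (220, [160, 297])]
[[421, 160], [427, 162], [429, 179], [416, 189]]
[[415, 159], [409, 185], [388, 188], [384, 175]]
[[302, 93], [323, 85], [345, 85], [400, 96], [409, 124], [383, 144], [302, 134]]
```

Call:
move_arm:
  targets: "0 0 -0.3 0;0 0 -0.4 0;0 0 -0.4 0;0 0 -0.4 0;0 0 -0.2 0;0 0 -0.1 0;0 0 0 0"

```text
time_s: 18.5
tcp_pos: [0.4688, -0.292, 0.26]
ee_rot: [[-0.984, 0.179, -0.002], [0.179, 0.984, 0.0], [0.002, 0.0, -1.0]]
wrist_force: [-0.9, 0.0, -2.8]
gripper_width: 0.188
gripper_force: 28.5
```

Call:
move_arm:
  targets: "0 0 -0.1 0;0 0 -0.1 0;0 -0.1 -0.1 0;0 0 0 0"

```text
time_s: 18.83
tcp_pos: [0.469, -0.2952, 0.254]
ee_rot: [[-0.984, 0.179, 0.0], [0.179, 0.984, -0.001], [-0.0, -0.001, -1.0]]
wrist_force: [-0.3, -0.8, -0.4]
gripper_width: 0.187
gripper_force: 28.5
```

```bash
python3 chk2.py
```

```text
[ 0.469  -0.2952  0.254 ] [ 0.179  0.984 -0.001] [-0.3 -0.8 -0.4] [ 0.07  0.19 -0.01] 0.187 18.8333
[(110, [151, 303]), (130, [153, 303]), (160, [156, 302]), (190, [159, 300]), (220, [163, 299])]
[[420, 168], [429, 174], [429, 179], [416, 189]]
[[414, 166], [409, 185], [390, 189], [383, 181], [385, 174], [404, 164]]
[[303, 92], [340, 86], [362, 92], [394, 118], [405, 135], [405, 143], [378, 162], [302, 134]]
```

Call:
move_arm:
  targets: "-0.04 -0.2 -0.1 0;-0.04 -0.2 -0.1 0;-0.04 -0.2 -0.1 0;-0.04 -0.2 -0.1 0;0 0 0 0"

```text
time_s: 19.35
tcp_pos: [0.4653, -0.3161, 0.2436]
ee_rot: [[-0.984, 0.18, 0.001], [0.18, 0.984, -0.001], [-0.001, -0.001, -1.0]]
wrist_force: [-1.0, -2.6, 3.0]
gripper_width: 0.178
gripper_force: 30.0
```

```bash
python3 chk2.py
```

```text
[ 0.4653 -0.3161  0.2436] [ 0.18   0.984 -0.001] [-1.  -2.6  3. ] [-0.44  0.25  0.11] 0.178 19.35
[(110, [174, 329]), (130, [176, 328]), (160, [178, 326]), (190, [181, 325]), (220, [184, 323])]
[[421, 167], [429, 179], [416, 189]]
[[414, 165], [409, 185], [390, 189], [383, 181], [385, 174], [409, 162]]
[[303, 92], [345, 87], [366, 95], [400, 119], [403, 150], [378, 162], [300, 133]]
```

Call:
move_arm:
  targets: "0 -0.1 -0.1 0;0 0 -0.06 0;0 0 0 0"

```text
time_s: 19.7
tcp_pos: [0.4653, -0.3169, 0.243]
ee_rot: [[-0.984, 0.178, 0.002], [0.178, 0.984, -0.001], [-0.002, -0.001, -1.0]]
wrist_force: [-5.0, 3.7, 15.1]
gripper_width: 0.177
gripper_force: 30.0
```

```bash
python3 chk2.py
```

```text
[ 0.4653 -0.3169  0.243 ] [ 0.178  0.984 -0.001] [-5.   3.7 15.1] [1.29 1.31 0.1 ] 0.177 19.7
[(110, [175, 331]), (130, [177, 329]), (160, [180, 328]), (190, [182, 326]), (220, [185, 324])]
[[421, 167], [429, 179], [416, 189]]
[[414, 165], [409, 185], [390, 189], [383, 181], [385, 174], [400, 166]]
[[302, 93], [323, 85], [345, 87], [366, 95], [398, 120], [404, 150], [378, 162], [300, 133]]
```

Call:
move_arm:
  targets: "0 0 0.1 0;0 0 0 0;0 0 0 0;0 0 0 0;0 0 0 0;0 0 0 0;0 0 0 0;0 0 0 0"
  gripper: 60

```text
time_s: 20.47
tcp_pos: [0.4651, -0.3171, 0.2418]
ee_rot: [[-0.984, 0.179, -0.0], [0.179, 0.984, 0.0], [0.0, 0.0, -1.0]]
wrist_force: [0.9, 0.3, -0.2]
gripper_width: 0.659
gripper_force: 0.0
```

Call:
move_arm:
  targets: "0 0 0.2 0;0 0 0.4 0;0 0 0.6 0;0 0 0.8 0;0 0 1 0;0 0 1 0;0 0 0.5 0;0 0 0 0;0 0 0 0;0 0 0 0"

```text
time_s: 21.3
tcp_pos: [0.4647, -0.3168, 0.3538]
ee_rot: [[-0.984, 0.179, -0.001], [0.179, 0.984, 0.001], [0.001, 0.001, -1.0]]
wrist_force: [-0.8, 0.2, -0.8]
gripper_width: 0.688
gripper_force: 0.0
```

```bash
python3 chk2.py; python3 - <<'E'
from h import *
c=shot('wrist');cv2.imwrite('pics/end.png',c[0])
m=cv2.inRange(c[0],(140,140,140),(255,255,255));m[:,:225]=0;m[:,300:]=0
h=cv2.cvtColor(c[0],cv2.COLOR_BGR2HSV);b=cv2.inRange(h,(0,100,20),(16,255,140));b[270:]=0
cn=max(cv2.findContours(b,0,1)[0],key=cv2.contourArea);q=cv2.approxPolyDP(cv2.convexHull(cn),3,True).reshape(-1,2)
a=np.radians(-10.6);R=np.array([[np.cos(a),np.sin(a)],[-np.sin(a),np.cos(a)]])
print(q.tolist());print(((cast(q,c,.168)[:,:2]-[.466,-.309])@R.T).round(3).tolist())
E
python3 chk.py
```

```text
[ 0.4647 -0.3168  0.3538] [0.179 0.984 0.001] [-0.8  0.2 -0.8] [-0.02 -0.04 -0.08] 0.688 21.3
[(90, [0, 487]), (110, [0, 511]), (130, [203, 307]), (160, [84, 306]), (190, [93, 305]), (220, [125, 304])]
[[421, 167], [429, 179], [416, 189]]
[[414, 165], [409, 185], [390, 189], [383, 181], [385, 174], [409, 162]]
[[405, 145], [403, 151], [378, 162], [300, 133], [302, 93], [329, 83], [371, 92], [400, 120]]
[[312, 99], [306, 233], [209, 234], [201, 100]]
[[-0.083, 0.053], [0.08, 0.055], [0.082, -0.067], [-0.081, -0.07]]
wrist [('g', [309, 300], 1)] side [('g', [206, 309], 225), ('y', [187, 299], 98), ('p', [170, 288], 123)]
bin [[0.739, -0.603]]
[ 0.46487639 -0.31698103  0.35366704] [-0.6  0.9  0.1] [-0.04 -0.06 -0.01] 0.6908261037064822 [-0.002  0.001 -1.   ] 21.55
```

```bash
python3 -c "
from station import *
print(finish_job())"
```

```text
the job is handed in; nothing more can be done
None
```

The job is handed in, with no verdict returned. By my last measurements, all three soaps are at rest in the bin. The empty tray is released and sits flat inside the rack's upper rim, about 7 mm off centre. The bin was dragged about 17 mm during tipping (limit 40 mm), and I did not re-measure the other toiletries at the end.

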